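# Take a drive spindle out of the run-out gauge and stand it on the surface plate

## Robot

A 7-joint arm with a two-finger parallel gripper is mounted at the origin on the work surface. World frame = base frame: x ahead of the robot, y to its left, z up, the work surface at z = 0. Lengths are in m, angles in degrees, forces in N, time in s.
With the tool pointing down it reaches from about 0.4 to 0.925 m from the base axis. Payload 5.6 kg.
Tool frame: the origin (TCP) lies midway between the tips of the shut fingers; the grasp point (between the pads) lies 19 mm behind it (r.grip_point_offset is the distance from the TCP to the grasp point, in m); z points along the fingers, y is the line along which they close (so a half turn about z gives the same grasp; the last joint's range is limited). The gripper opens to 85 mm and grips with 20 to 120 N. Pads are 22 mm wide; open, the fingers measure 114 mm over their backs; the gripper's body (76 mm by 85 mm) begins 54 mm behind the grasp point. The pads swing forward as they close: fully open they stand 13 mm farther back than shut.
Start: joints at [69.099, 26.786, -0.665, 91.828, 0.344, 61.387, -3.226], TCP at [0.206, -0.617, 0.208] pointing down, gripper open.
Joint ranges: [-144.91, 144.91], [-17.63, 115.5], [-89.93, 88.59], [15.96, 139.68], [-74.01, 254.01], [8.47, 105.57], [-167.45, 167.45]. Speed limits (degrees/s): [147.25, 147.25, 180, 180, 180, 180, 180].

## Interface

Orientations are given as [roll, pitch, yaw] about the fixed x, y, z axes, in that order (R = Rz(yaw) Ry(pitch) Rx(roll)).
In Python, from cell import r gives the robot as it stands.
- The arm moves only by the shell command python3 -m creep 'ROWS' [OPENING] [FORCE]. ROWS is text: rows parted by semicolons, each of 6 numbers parted by spaces: the shift along the world's x, y, z in m, then the turn, a rotation vector about the world's x, y, z in degrees. In form: dx dy dz wx wy wz; .... A call has 1 to 10 rows; each row shifts and turns the commanded pose from where the row before left it; what a row does not reach is not made up. A row lasts 1/10 s, in which the tool goes at most 50 mm and 8.59 degrees, less where a joint would pass 70% of its speed; a pose out of reach is approached as far as the arm can. A call with a gripper value outside its range is refused whole. OPENING is the opening in per cent of the stroke, from 0 (shut) to 100 (fully open), set as the call begins (- or left out, the last holds). The fingers move at their own pace and stop on an object; FORCE is the grip in N (left out, the last holds). Time passes only in rows, so rows that do not move let the fingers close. It gives the time, the measured TCP pose, the force, the opening and the grip force at its end, in the units of the state.
- r.get_state(): the state, without advancing time (a new reading comes with each control period).
- r.grab_frame(name): name is "scene" or "side" or "wrist"; returns a dict with "image" (400x640x3 uint8, red, green, blue), "z_map" (400x640 float32, m along the optical axis (not along the pixel's ray), 0 where there is no reading), "fx", "fy", "cx", "cy" (pixels), "distortion" ([k1, k2, p1, p2, k3] as OpenCV has them; the pictures are not rectified), "extrinsics" (4x4, takes a point from camera to world coordinates). Camera axes: x right, y up, looking along -z (the intrinsics and any distortion apply to the point x, -y, -z); pixel columns grow to the right and rows downward; lengths in m; the calibration is good to about 2 mm. A picture is of the moment at which its call begins.
- r.finish_job(): hands the job in; it is judged then, once.
The state is a dict: "clock": time; "joint_positions": joint angles; "qd": joint speeds; "effort": joint torques, N m; "tool_pos": TCP position; "tool_rot": TCP orientation; "ft_force": force on the tool from outside, world axes, zero at the start; "torque": the same for the moment, N m; "width": finger opening in m; "gripper_force": force on a finger pad.
Only numpy, scipy, OpenCV 4.12 (cv2) and the standard library are available. Lean on these libraries where they do the work, as an engineer would, in place of code of your own. Each camera call takes 0.05 s, during which the arm holds its last target. There are 200 camera calls.

## Task

The drive spindle lying in the run-out gauge has been measured. Lift the gauge's sprung finger first, swinging it right over until it stays up by itself, then take the spindle out and stand it gently upright on its flange on the cast-iron surface plate, clear of the spindle already standing there. It must stand by itself without wobbling, wholly on the plate; leave the finger up for the next spindle and the other things undisturbed.

Things in the scene. Friction and masses are not known exactly. Their poses are not given: they have to be found in the camera images.
- gauge: Run-out gauge, a grey casting fixed to the bench, base 175 x 90 x 14 mm. Origin: on the bench, under the spine; z up, x along the base (base from x -93 to 83 mm, y -45 to 45). Its spine slopes up at 45 degrees towards its own -x and carries the spindle, whose axis lies in the gauge's x-z plane. Past 95 mm up the slope only the base lies under the spindle.
- stop (a point): Middle of the gauge's lower stop face, at (40, 0, 62) mm in the gauge frame; the foot rests on it. Gauge axes. From here the shaft axis runs 45 degrees up towards the gauge's -x. Two steel V-blocks, 36 mm wide and 15 mm long, are centred 42.5 and 82.5 mm up the slope; their tops are level with the shaft axis within 1 mm.
- dial (a point): Middle of the face of the dial indicator, a disc 42 mm wide fixed on the gauge's -y side, 70 mm from the shaft axis and 62 mm up the slope, its face 9 mm above the shaft axis (square off the slope). Its thin plunger reaches to the shaft's side. Leave it be; it does not hinder lifting.
- finger (a joint): Angle of the sprung finger, rad. 0: its roller presses the shaft between the V-blocks (about 7 N). Grows as the nose swings up and over to the gauge's +x (positive turn about the gauge's +y axis at finger_hinge). A snap spring drives it shut below 0.70 rad, open above, to a stop at 1.75 where it stays. The tab needs about 5 N at first, falling to none at 0.70.
- finger_hinge (a point): On the hinge pin of the finger, in its middle; at (71, 0, 70.5) mm in the gauge frame. The finger is a dark steel bar 14 mm wide and 6 mm thick, reaching 78 mm from the pin; it lies above the spindle and the foot flange.
- finger_tab (a point): Grip point on the finger's thumb tab, on its mid-plane, 10 mm below its top edge and 26 mm above its lower end; at (10, 0, 145) mm in the gauge frame at joint 0. The tab is a flat steel tongue 14 mm wide (along the gauge's y), 5 mm thick, 36 mm long, vertical while the finger is shut; it turns with the finger. Pinch it across its width. Axes: the gauge's at joint 0.
- spindle: Steel drive spindle lying in the gauge, about 0.24 kg: flange foot 34 mm diameter, 10 mm thick; shaft 14 mm diameter up to 138 mm, then a 10 mm diameter end up to 150 mm. Origin: middle of the flange's underside; z runs up the shaft. Free for gripping from 95 mm upwards. The flange cannot pass the V-blocks lengthwise: it must come out upwards.
- plate: Cast-iron surface plate fixed on the bench, 160 mm (x) by 200 mm (y), flat top 30 mm above the origin, which is under its middle on the bench; a low carrying handle on each y side.
- spindle2: A like spindle (same sizes, origin and axes), already standing upright on the surface plate, in its +x half. Bystander.
- elbow: Cast alloy water outlet elbow standing loose on its 62 x 40 mm flange on the bench, 52 mm high, spout along its +x to 48 mm. Origin: middle of the underside. Bystander.
- carton: Small cardboard carton of parts, 62 x 85 x 48 mm, loose on the bench. Origin: middle of the underside. Bystander.
- spanner: Steel spanner 190 mm long lying loose on the bench along its own x. Origin: underneath its middle. Bystander.

How it is judged:
By the outcome, as a careful person would: the job done as asked, in the order asked, and still so for the second after the job is handed in, with the robot touching nothing.
It also fails if it takes over 56 s, if anything falls off the work surface, if the arm or the gripper's body presses on something with over 40 N, if the wrist force passes 120 N, or if a joint passes its speed limit or range.

## Working session

There is one attempt and no reset: what is moved stays moved. The work goes in short steps, Python scripts to look and compute and a shell command to move; the robot and the scene stay as the last step left them, time stands still between calls to the robot, and variables do not carry over. Pictures are saved under pics/ and viewed, at most 12 in all, crops included, and the job is handed in when it is done.

```bash
mkdir -p pics; ls; cat > h.py <<'E'
import numpy as np, cv2
from cell import r
def grab(n,save=None):
    f=r.grab_frame(n)
    if save: cv2.imwrite('pics/'+save,f['image'][:,:,::-1])
    return f
def cloud(f):
    h,w=f['z_map'].shape
    u,v=np.meshgrid(np.arange(w,dtype=float),np.arange(h,dtype=float))
    K=np.array([[f['fx'],0,f['cx']],[0,f['fy'],f['cy']],[0,0,1]])
    p=cv2.undistortPoints(np.stack([u.ravel(),v.ravel()],1)[:,None],K,np.array(f['distortion'],float))[:,0]
    z=f['z_map'].ravel()
    P=np.stack([p[:,0]*z,-p[:,1]*z,-z],1)
    E=np.array(f['extrinsics']); W=P@E[:3,:3].T+E[:3,3]
    W[z==0]=np.nan
    return W.reshape(h,w,3)
E
python3 - <<'E'
from h import *
import pickle
for n in('scene','side'):
    f=grab(n,n+'0.png'); pickle.dump(f,open(n+'0.pkl','wb'))
    print(n,np.round(f['extrinsics'],3).tolist(),f['fx'],f['distortion'])
    print((f['z_map']>0).mean())
s=r.get_state();print(s)
E
```

```text
pics
scene [[-0.479, -0.599, 0.641, 1.243], [0.878, -0.317, 0.359, 0.352], [-0.012, 0.735, 0.678, 0.741], [0.0, 0.0, 0.0, 1.0]] 386.0157575100071 [-0.08781584  0.          0.          0.          0.        ]
0.99581640625
side [[-0.915, 0.268, -0.302, 0.153], [-0.403, -0.602, 0.689, 1.036], [0.003, 0.752, 0.659, 1.09], [0.0, 0.0, 0.0, 1.0]] 464.5127626077572 [-0.10452892  0.          0.          0.          0.        ]
0.9959375
{'clock': 0.1, 'joint_positions': array([69.09953293, 26.83193734, -0.6644121 , 91.87642275,  0.34350787,
       61.38809666, -3.22400215]), 'qd': array([ 0.00036983,  0.01173859, -0.05816239, -0.08459496,  0.04986824,
       -0.01879002, -0.02079501]), 'effort': array([ 1.18481072e-03, -5.33516765e+01,  2.11625610e-02, -2.51965767e+01,
        1.14413895e-02,  4.20354452e-03, -1.60357564e-05]), 'tool_pos': array([ 0.20532314, -0.61613325,  0.20731687]), 'tool_rot': array([-1.79905753e+02,  6.70522976e-03,  1.84343480e+01]), 'ft_force': array([-0.59436311,  0.82967514,  0.06111308]), 'torque': array([0.06579158, 0.02395612, 0.03873904]), 'gripper_force': 0.0, 'width': 0.0855092503959504}
```

View pics/scene0.png

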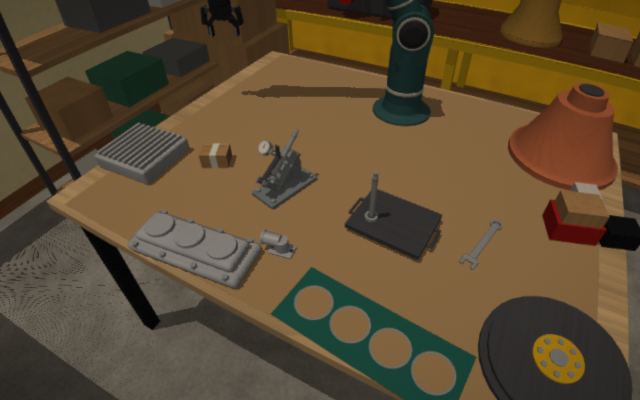

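View pics/side0.png

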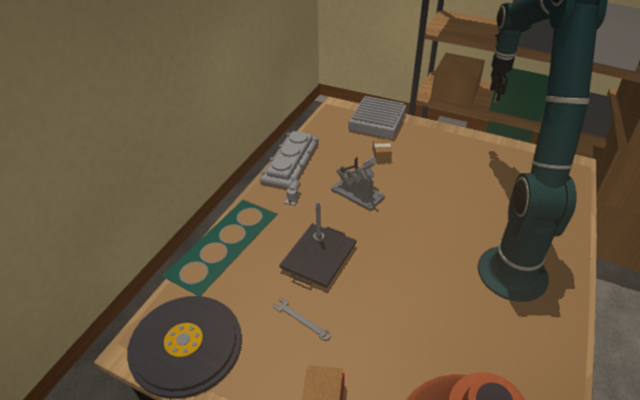

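The scene view shows the gauge at about (285,178), its dial at (264,147), the plate at (393,222) and spindle2 at (373,200). In the side view the gauge is at (358,185), the plate at (318,257) and spindle2 at (319,225).

```bash
python3 - <<'E'
from h import *
import pickle
for n,g,pl in(('scene',(245,125,325,210),(340,165,445,260)),('side',(325,140,392,212),(275,198,362,292))):
    f=pickle.load(open(n+'0.pkl','rb')); W=cloud(f)
    bench=W[...,2][(abs(W[...,2])<.01)]; print(n,'bench z',np.nanmedian(bench))
    for nm,(a,b,c,d) in(('gauge',g),('plate',pl)):
        P=W[b:d,a:c].reshape(-1,3); im=f['image'][b:d,a:c].reshape(-1,3).astype(int)
        ok=(P[:,2]>.004); P=P[ok]
        h,e=np.histogram(P[:,2],np.arange(0,.25,.005)); print(nm,h.tolist())
        zr=(.009,.019) if nm=='gauge' else (.025,.034)
        Q=P[(P[:,2]>zr[0])&(P[:,2]<zr[1])]
        rc=cv2.minAreaRect(Q[:,:2].astype(np.float32)*1000); print(nm,'rect',rc,'medz',np.median(Q[:,2]))
        if nm=='plate':
            S=P[P[:,2]>.06]; print('sp2',np.median(S,0),S.min(0),S.max(0))
        else:
            S=P[P[:,2]>.13]; print('high',S.shape); print(np.round(S[np.argsort(-S[:,2])][:60:4],3).tolist())
            mask=((W[b:d,a:c,2]>.004)*255).astype(np.uint8)
    big=cv2.resize(f['image'][g[1]:g[3],g[0]:g[2],::-1],None,fx=7,fy=7,interpolation=cv2.INTER_CUBIC)
    cv2.imwrite('pics/g_%s.png'%n,big[:600,:800])
E
```

```text
scene bench z 0.000539030370753868
gauge [83, 93, 580, 232, 51, 34, 30, 39, 50, 55, 60, 60, 59, 54, 69, 107, 86, 76, 71, 52, 67, 96, 88, 92, 65, 29, 20, 21, 17, 19, 27, 16, 17, 7, 4, 0, 0, 0, 0, 0, 0, 0, 0, 0, 0, 0, 0, 0, 0]
gauge rect ((568.3515625, -141.22805786132812), (92.91438293457031, 178.273193359375), 70.5562973022461) medz 0.014033612260104689
high (148, 3)
[[0.512, -0.131, 0.172], [0.513, -0.131, 0.169], [0.508, -0.127, 0.167], [0.509, -0.127, 0.165], [0.515, -0.133, 0.163], [0.517, -0.129, 0.162], [0.525, -0.136, 0.162], [0.523, -0.132, 0.159], [0.523, -0.138, 0.157], [0.582, -0.144, 0.156], [0.527, -0.139, 0.155], [0.578, -0.15, 0.155], [0.524, -0.137, 0.155], [0.579, -0.156, 0.154], [0.534, -0.132, 0.152]]
plate [52, 5, 12, 129, 232, 1761, 1734, 40, 49, 10, 9, 6, 9, 6, 10, 9, 9, 8, 8, 7, 9, 11, 7, 11, 11, 7, 10, 9, 9, 12, 8, 9, 11, 17, 10, 10, 5, 0, 0, 0, 0, 0, 0, 0, 0, 0, 0, 0, 0]
plate rect ((565.850830078125, 182.487548828125), (228.9709930419922, 163.52964782714844), 86.13217163085938) medz 0.029987271473090216
sp2 [0.59560445 0.13046215 0.12660477] [0.58530989 0.12
[... 504 characters left out ...]
24, -0.136, 0.163], [0.526, -0.133, 0.161], [0.514, -0.129, 0.159], [0.526, -0.132, 0.157], [0.525, -0.128, 0.156], [0.518, -0.13, 0.153], [0.533, -0.132, 0.151], [0.529, -0.131, 0.149], [0.58, -0.153, 0.147], [0.533, -0.134, 0.145], [0.584, -0.145, 0.143], [0.536, -0.132, 0.141]]
plate [517, 572, 51, 88, 151, 739, 1738, 169, 39, 10, 6, 6, 5, 6, 7, 4, 5, 7, 7, 4, 4, 9, 5, 7, 7, 3, 8, 5, 5, 6, 7, 5, 6, 3, 8, 6, 6, 0, 0, 0, 0, 0, 0, 0, 0, 0, 0, 0, 0]
plate rect ((565.6372680664062, 184.49220275878906), (232.1103973388672, 163.05323791503906), 85.84669494628906) medz 0.030918627743204086
sp2 [0.58813755 0.13377486 0.1218501 ] [0.58213289 0.12560707 0.0607679 ] [0.59768287 0.14007239 0.18413593]
```

View pics/g_scene.png

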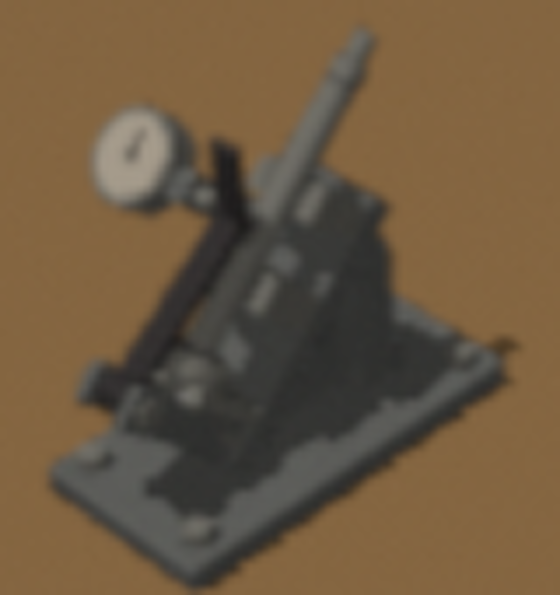

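The crop shows the dial at (135,160), the finger tab at (225,165), the spindle tip at (360,40), and the base's three near corners at about (50,475), (195,578) and (507,362). I'll cast those, and the shaft, into world coordinates.

```bash
cat >> h.py <<'E'
def ray(f,uv):
    K=np.array([[f['fx'],0,f['cx']],[0,f['fy'],f['cy']],[0,0,1]])
    p=cv2.undistortPoints(np.array(uv,float).reshape(-1,1,2),K,np.array(f['distortion'],float))[:,0]
    E=np.array(f['extrinsics']); d=np.c_[p[:,0],-p[:,1],-np.ones(len(p))]@E[:3,:3].T
    return E[:3,3],d
def onz(f,uv,z):
    o,d=ray(f,uv); return o+d*((z-o[2])/d[:,2])[:,None]
E
python3 - <<'E'
from h import *
import pickle
f=pickle.load(open('scene0.pkl','rb')); W=cloud(f)
c=np.array([[50,470],[195,572],[507,357]])/7+[245,125]-.43
Q=onz(f,c,.014)*1000; print(np.round(Q,1).tolist()); 
e=Q[2]-Q[1]; print('long',np.linalg.norm(e),np.degrees(np.arctan2(-e[1],-e[0])),'short',np.linalg.norm(Q[0]-Q[1]))
# shaft points
for n,(a,b,cc,d) in(('scene',(280,125,302,152)),('side',(362,140,380,165))):
    f=pickle.load(open(n+'0.pkl','rb')); W=cloud(f)
    P=W[b:d,a:cc].reshape(-1,3)*1000; P=P[P[:,2]>120]; 
    m=P.mean(0); U,S,V=np.linalg.svd(P-m); print(n,len(P),m,V[0],S)
# dial
f=pickle.load(open('scene0.pkl','rb'))
b=f['image'][135:160,255:275].astype(int); ys,xs=np.where(b.min(2)>115)
W=cloud(f); P=W[ys+135,xs+255]; print('dial',len(P),np.nanmedian(P,0))
w=r.grab_frame('wrist'); print(np.round(w['extrinsics'],3),w['fx'])
E
```

```text
[[639.5, -209.4, 14.0], [660.7, -125.0, 14.0], [492.4, -81.2, 14.0]]
long 173.86530672787487 -14.583530710954824 short 87.02321583377575
scene 139 [ 534.8297092 -135.6920053  144.6362537] [ 0.66313505 -0.22683925 -0.71329928] [236.97025486  59.90603869  38.27779929]
side 46 [ 529.50127476 -167.47735942  144.36549761] [-0.27898871  0.84222271  0.46133092] [293.87615813  52.16855936  20.57363681]
dial 92 [ 0.55388516 -0.2163899   0.11182204]
[[ 0.317  0.908  0.274  0.274]
 [-0.948  0.304  0.09  -0.594]
 [-0.001 -0.288  0.958  0.372]
 [ 0.     0.     0.     1.   ]] 276.8481925619523
```

Gauge origin is about (0.570, -0.148) with yaw -14.6°, and the dial and tip predictions agree within 3 mm. Next I'll move above the tab for a wrist view.

```bash
python3 -m creep '0 0 0.045 0 0 0;0 0 0.045 0 0 0;0.03 0.04 0 0 0 -4;0.03 0.04 0 0 0 -4;0.03 0.04 0 0 0 -4;0.03 0.04 0 0 0 -4;0.03 0.04 0 0 0 -4;0.03 0.04 0 0 0 -4;0.03 0.04 0 0 0 -4;0.03 0.04 0 0 0 -5' && python3 -m creep '0.03 0.04 0 0 0 0;0.03 0.04 0 0 0 0;0.03 0.04 0 0 0 0;0.03 0.03 0 0 0 0;0.015 0 0 0 0 0;0 0 0 0 0 0;0 0 0 0 0 0' 60 && python3 - <<'E'
from h import *
import pickle
f=grab('wrist','w1.png'); pickle.dump(f,open('w1.pkl','wb')); s=r.get_state(); print(s['tool_pos'],s['tool_rot'],s['joint_positions'],np.round(f['extrinsics'],3))
E
```

```text
clock: 1.15
tool_pos: [0.4463, -0.2948, 0.2982]
tool_rot: [180.0, -0.0, -14.8]
ft_force: [1.0, -0.3, -0.5]
width: 0.0852
gripper_force: 0.0
clock: 1.85
tool_pos: [0.5799, -0.1472, 0.2975]
tool_rot: [180.0, 0.1, -14.6]
ft_force: [-0.4, -1.2, 0.7]
width: 0.0513
gripper_force: 0.0
[ 0.57959524 -0.14766466  0.29779803] [ 1.79960369e+02  6.88128451e-02 -1.46540918e+01] [ 22.48181921  18.47140422 -14.5762438   92.6413933    4.91498695
  69.58508833 -97.75117693] [[-0.251  0.926  0.28   0.65 ]
 [-0.968 -0.241 -0.072 -0.167]
 [ 0.001 -0.289  0.957  0.462]
 [ 0.     0.     0.     1.   ]]
```

View pics/w1.png

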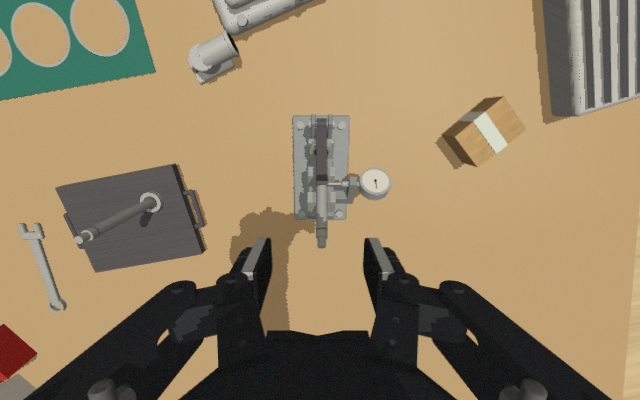

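The wrist view shows the gauge seen from above: base corners (293,115), (349,115), (297,219) and (347,219), dial at (375,183), spindle tip at (322,246). I'll measure the base and shaft here.

```bash
python3 - <<'E'
from h import *
import pickle
f=pickle.load(open('w1.pkl','rb')); W=cloud(f)*1000
R=W[105:255,280:400].reshape(-1,3)
Q=R[abs(R[:,2]-14)<3]; rc=cv2.minAreaRect(Q[:,:2].astype(np.float32)); print(rc,np.median(Q[:,2]))
p=onz(f,[[293,115],[349.5,115]],.014)*1000;print('far corners',p)
def tog(P,o,yaw):
    c,s=np.cos(np.radians(yaw)),np.sin(np.radians(yaw)); d=P[:,:2]-o
    return np.c_[d[:,0]*c+d[:,1]*s,-d[:,0]*s+d[:,1]*c,P[:,2]]
o=np.array([570.2,-148.]);yaw=-14.6
# dial centre
im=f['image'].astype(int); ys,xs=np.where(im[165:202,355:395].min(2)>150); P=W[ys+165,xs+355]
print('dial g',np.median(tog(P,o,yaw),0))
G=tog(R,o,yaw); Bq=tog(Q,o,yaw); print('base extents',np.percentile(Bq,[.5,99.5],axis=0).round(1).tolist())
T=G[(G[:,2]>143)&(abs(G[:,1])<20)]; 
for lo,hi in((-80,-30),(-5,25)):
    t=T[(T[:,0]>lo)&(T[:,0]<hi)]; print(len(t),t.mean(0),t.min(0),t.max(0))
S=G[(G[:,0]>-56)&(G[:,0]<-34)&(G[:,2]>110)]
for x in range(-60,-24,8):
    t=S[abs(S[:,0]-x)<4]; 
    if len(t): print(x,len(t),t[:,1].mean(),'axis z top',np.percentile(t[:,2],90),'expect',62+(40-x)+7*1.414)
# plate from this view & spindle2
P=W[150:280,50:215].reshape(-1,3); Q=P[abs(P[:,2]-30)<3]; print('plate',cv2.minAreaRect(Q[:,:2].astype(np.float32)))
t=P[(P[:,2]>36)&(P[:,2]<43)]; print('flange2',len(t),t.min(0),t.max(0))
t=P[(P[:,2]>60)];print('shaft2',np.median(t,0))
E
```

```text
((564.4169921875, -150.697021484375), (89.72145080566406, 173.34744262695312), 75.34412384033203) 13.214849223363911
far corners [[ 659.05352558 -130.7463623    14.        ]
 [ 637.04023917 -215.60111131   14.        ]]
dial g [nan nan nan]
base extents [[-91.2, -48.4, 11.1], [81.7, 40.3, 15.4]]
358 [-49.3928982   -3.60077605 156.54757304] [-67.45752234 -10.57670325 143.06121661] [-32.97249108   2.98887687 170.1723463 ]
81 [  8.72624531  -3.686643   151.73842524] [  5.61343201 -10.81982082 143.10048059] [ 10.78684082   2.96561609 154.80482225]
-52 99 -3.5877836079215153 axis z top 162.6231523143317 expect 163.898
-44 99 -3.6617674011786026 axis z top 156.2768297295685 expect 155.898
-36 116 -3.6754420074611582 axis z top 148.02545499771531 expect 147.898
plate ((562.57421875, 179.50857543945312), (202.6560821533203, 160.3622589111328), 86.20703887939453)
flange2 249 [571.30631908 109.65774568  36.10452006] [604.65189081 142.375944    42.99966607]
shaft2 [589.14520992 121.49244378 136.07115902]
```

By the wrist camera, which agrees with the tool position: origin (0.569, -0.1515), yaw -14.65. The plate's centre is (0.563, 0.180) with yaw -3.8, and spindle2 is at (0.588, 0.126). Next: straddle the tab and pinch it.

```bash
python3 -m creep '0 -0.006 -0.04 0 0 0;0 0 -0.04 0 0 0;0 0 -0.04 0 0 0;0 0 -0.03 0 0 0;0 0 -0.018 0 0 0;0 0 0 0 0 0;0 0 0 0 0 0' 50 && python3 - <<'E'
from h import *
f=grab('wrist','w2.png')
W=cloud(f)*1000
g=W[...,:2]-[569.2,-151.5]; 
s=r.get_state(); print(s['tool_pos'],s['joint_positions'])
E
```

```text
clock: 2.6
tool_pos: [0.5803, -0.1536, 0.1309]
tool_rot: [180.0, -0.0, -14.7]
ft_force: [0.4, -0.0, 0.4]
width: 0.0424
gripper_force: 0.0
[ 0.58100657 -0.15351335  0.1316285 ] [ 21.83768847  27.92187596 -13.38201547 102.04919173   8.06362432
  50.84168344 -99.76663568]
```

View pics/w2.png

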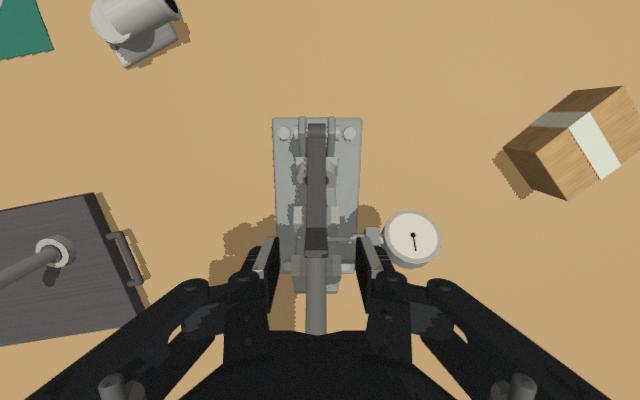

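The tab at (316,240) lies midway between the finger pads (270 and 365), and the dial is clear on the right. Closing on it.

```bash
python3 -m creep '0 0 -0.004 0 0 0;0 0 0 0 0 0;0 0 0 0 0 0;0 0 0 0 0 0;0 0 0 0 0 0' 0 25; python3 - <<'E'
import numpy as np
from scipy.spatial.transform import Rotation as Ro
# arc: TCP pose follows the hinge; rows of 8 deg about gauge y
yaw=np.radians(-14.65);X=np.array([np.cos(yaw),np.sin(yaw),0]);Y=np.array([-np.sin(yaw),np.cos(yaw),0])
g=np.array([-61+0,0,145-70.5]) ; o=np.array([10-71,0,128-70.5])
print('turn vec /8deg',8*Y)
p=o
for k in range(1,9):
    R=Ro.from_rotvec([0,np.radians(8*k),0]); q=R.apply(o); d=q-p; p=q
    print(k,np.round(d[0]*X+np.array([0,0,d[2]]),1), 'tilt grasp-only', )
E
```

```text
clock: 3.15
tool_pos: [0.5808, -0.1528, 0.1269]
tool_rot: [180.0, -0.0, -14.6]
ft_force: [-1.6, 0.9, 4.1]
width: 0.0115
gripper_force: 24.6
turn vec /8deg [2.02330998 7.73991064 0.        ]
1 [ 8.3 -2.2  7.9] tilt grasp-only
2 [ 9.3 -2.4  6.7] tilt grasp-only
3 [10.1 -2.6  5.3] tilt grasp-only
4 [10.7 -2.8  3.7] tilt grasp-only
5 [11.1 -2.9  2.2] tilt grasp-only
6 [11.3 -3.   0.5] tilt grasp-only
7 [11.3 -2.9 -1.1] tilt grasp-only
8 [11.  -2.9 -2.7] tilt grasp-only
```

```bash
python3 -m creep '0.004 -0.001 0.004 1 3.9 0;0.004 -0.001 0.004 1 3.9 0;0.0047 -0.0012 0.0034 1 3.9 0;0.0047 -0.0012 0.0034 1 3.9 0;0.005 -0.0013 0.0027 1 3.9 0;0.005 -0.0013 0.0027 1 3.9 0;0 0 0 0 0 0'
```

```text
clock: 3.85
tool_pos: [0.6073, -0.1598, 0.1465]
tool_rot: [179.9, 24.6, -14.6]
ft_force: [-5.2, 0.7, 8.4]
width: 0.0121
gripper_force: 26.1
```

```bash
python3 -m creep '0.0053 -0.0014 0.0019 1 3.9 0;0.0054 -0.0014 0.0018 1 3.9 0;0.0055 -0.0014 0.0011 1 3.9 0;0.0056 -0.0015 0.0011 1 3.9 0;0.0056 -0.0015 0.0003 1 3.9 0;0.0057 -0.0015 0.0002 1 3.9 0;0.0056 -0.0015 -0.0005 1 3.9 0;0.0057 -0.0015 -0.0006 1 3.9 0;0 0 0 0 0 0' && python3 - <<'E'
from h import *
f=grab('side','s3.png'); cv2.imwrite('pics/s3c.png',cv2.resize(f['image'][110:230,290:430,::-1],None,fx=4,fy=4))
print(r.get_state()['joint_positions'])
E
```

```text
clock: 4.75
tool_pos: [0.6491, -0.1694, 0.1896]
tool_rot: [-179.5, 34.6, -15.3]
ft_force: [1.4, 1.5, 0.3]
width: -0.0001
gripper_force: 0.0
[ 11.81877767  52.81190685   2.11257924  56.48041688  -3.46806458
 105.44736413 -91.68621911]
```

View pics/s3c.png

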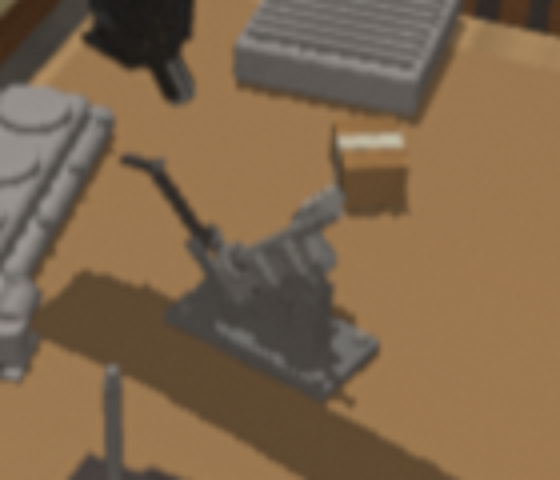

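The side view shows the finger swung over to the open side (bar from (205,240) to (125,158)), with the spindle still lying in the gauge. The pinch slid off the tab as joint 6 neared its limit. Now I'll retract and tilt to line up with the spindle axis.

```bash
python3 -m creep '0 0 0.03 -2 -7.7 0;0 0 0.035 -2 -7.7 0;-0.02 0.005 0.035 -2 -7.7 0;-0.025 0.006 0.01 -2 -7.7 0;-0.025 0.006 0 -2 -7.7 0;-0.025 0.006 0 -2 -7.7 0;-0.025 0.006 0 -2 -7.7 0;-0.025 0.006 -0.01 -2 -7.7 0;-0.025 0.006 -0.02 -2 -7.7 0;0 0 0 -2 -7.5 0' 60 && python3 -m creep '0 0 0 0 0 0;0 0 0 0 0 0' && python3 -c "
from h import *
s=r.get_state();print(s['joint_positions'],s['tool_rot'],s['tool_pos'])"
```

```text
clock: 5.8
tool_pos: [0.4821, -0.1298, 0.2797]
tool_rot: [-178.4, -43.5, -15.6]
ft_force: [26.2, 1.3, 16.5]
width: 0.0511
gripper_force: 0.0
clock: 6.0
tool_pos: [0.4821, -0.1294, 0.2775]
tool_rot: [-178.5, -43.2, -15.4]
ft_force: [0.6, 0.1, 0.2]
width: 0.0514
gripper_force: 0.0
[  13.26461076  -11.16414572   -3.3698812   139.68244058   12.00538979
    8.48952122 -106.32247226] [-178.48040637  -43.19698354  -15.44297488] [ 0.48210881 -0.12936796  0.27746561]
```

That tilt puts joints 4 and 6 at their limits, so I'll back off to about 22° of tilt and grasp the shaft obliquely instead.

```bash
python3 -m creep '0 0 0.01 1.8 7 0;0.004 0 0 1.8 7 0;0.004 0 0 1.8 7 0;0.005 -0.003 -0.02 0 0 0;0 0 -0.035 0 0 0;0 0 0 0 0 0;0 0 0 0 0 0' && python3 - <<'E'
from h import *
f=grab('wrist','w4.png')
s=r.get_state();print(s['joint_positions'],s['tool_rot'],s['tool_pos'])
from scipy.spatial.transform import Rotation as Ro
y=-14.65
A=Ro.from_euler('xyz',[180,0,y],degrees=True); Y=np.array([-np.sin(np.radians(y)),np.cos(np.radians(y)),0])
T=Ro.from_rotvec(np.radians(-22)*Y)*A
print('target rot',T.as_euler('xyz',degrees=True),'turn',(T*Ro.from_euler('xyz',s['tool_rot'],degrees=True).inv()).as_rotvec(degrees=True),'shift to pre',np.array([.495,-.1321,.2234])-s['tool_pos'])
E
```

```text
clock: 6.7
tool_pos: [0.4948, -0.1322, 0.2314]
tool_rot: [-178.9, -21.4, -15.2]
ft_force: [-0.0, -0.1, 1.3]
width: 0.0511
gripper_force: 0.0
[  1.40464657   0.39164454   9.5941573  126.12542222   0.7277896
  31.88256424 -94.56106721] [-178.89305853  -21.58544752  -15.21357214] [ 0.49574511 -0.13239785  0.2328555 ]
target rot [180.   -22.   -14.65] turn [-1.09993924 -0.13570089  0.15260174] shift to pre [-0.00074511  0.00029785 -0.0094555 ]
```

View pics/w4.png

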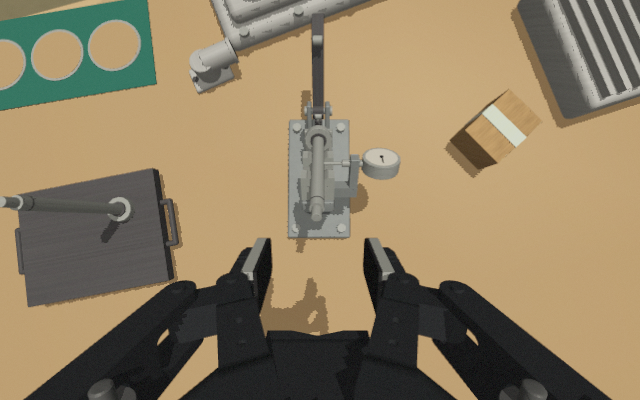

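The wrist view shows the finger standing open at (318,60), and the shaft running from (318,135) to (316,215), midway between the pads. Descending along the tool axis.

```bash
python3 -m creep '0.0089 -0.0023 -0.0255 -1.1 0 0.2;0.0089 -0.0023 -0.0255 0 0 0;0.0089 -0.0023 -0.0255 0 0 0;0.0089 -0.0023 -0.0255 0 0 0;0 0 0 0 0 0;0 0 0 0 0 0' && python3 - <<'E'
from h import *
f=grab('wrist','w5.png')
s=r.get_state();print(s['joint_positions'],s['tool_rot'],s['tool_pos'])
E
```

```text
clock: 7.35
tool_pos: [0.5317, -0.1419, 0.1319]
tool_rot: [180.0, -22.0, -14.6]
ft_force: [-0.2, 0.4, 0.5]
width: 0.0511
gripper_force: 0.0
[  2.94067989  13.77528017   8.48360567 127.47826429  -1.88795364
  16.90498659 -92.12086873] [179.96588821 -22.03770245 -14.60643911] [ 0.53197683 -0.14190081  0.13256606]
```

View pics/w5.png

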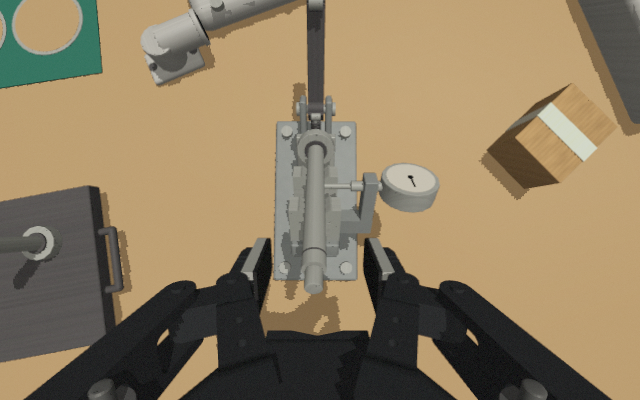

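```bash
python3 - <<'E'
from h import *
f=grab('wrist'); W=cloud(f)*1000; print(f['cx'])
s=r.get_state(); t=s['tool_pos']*1000; y=np.radians(-14.65)
X=np.array([np.cos(y),np.sin(y)]);Y=np.array([-np.sin(y),np.cos(y)])
P=W[140:290,285:345].reshape(-1,3); d=P[:,:2]-t[:2]; G=np.c_[d@X,d@Y,P[:,2]]
for lo,hi in((95,105),(110,120),(130,140),(140,150),(150,160),(162,170)):
    q=G[(G[:,2]>lo)&(G[:,2]<hi)&(abs(G[:,1])<12)]
    if len(q): print(lo,len(q),(q[:,1].min()+q[:,1].max())/2,np.ptp(q[:,1]),q[:,0].mean())
# pads lateral, bright pad strips
for u in ((245,275),(360,395)):
    q=W[240:275,u[0]:u[1]].reshape(-1,3); q=q[q[:,2]>125]; print('pad',np.percentile((q[:,:2]-t[:2])@Y,[5,50,95]))
E
```

```text
317.20143699071474
95 301 0.0017641624784241472 23.97374558751197 28.516608725731498
110 487 -0.0029823733090728055 23.962904238935124 20.45246487870831
130 313 0.1825197642887928 13.761290088611364 11.455557532716377
140 365 0.1867750246509594 13.819445039306927 1.7142875037409895
150 503 0.28424229206898977 13.90395400304509 -9.31445935797829
162 500 0.6763074200443704 10.71562829655674 -21.51983448404621
pad [23.77920954 25.17114346 33.34128744]
pad [-38.12184725 -29.19481301 -27.22882882]
```

The shaft is centred to within 0.3 mm. Gripping.

```bash
python3 -m creep '0 0 -0.001 0 0 0;0 0 0 0 0 0;0 0 0 0 0 0;0 0 0 0 0 0;0 0 0 0 0 0;0 0 0 0 0 0' 0 60; sleep 0; python3 -m creep '0.0034 -0.0009 0.0035 0 0 0;0.0034 -0.0009 0.0035 0 0 0;0.0034 -0.0009 0.0035 0 0 0;0 0 0 0 0 0'
```

```text
clock: 8.05
tool_pos: [0.5318, -0.1401, 0.131]
tool_rot: [-180.0, -22.0, -14.5]
ft_force: [-5.2, 4.4, 9.3]
width: 0.0106
gripper_force: 58.6
clock: 8.45
tool_pos: [0.5403, -0.1436, 0.1402]
tool_rot: [180.0, -21.7, -14.6]
ft_force: [-5.0, 2.8, 3.1]
width: 0.0109
gripper_force: 58.7
```

```bash
python3 -m creep '0.0034 -0.0009 0.0035 0 0 0;0.0034 -0.0009 0.0035 0 0 0;0.003 -0.0008 0.01 0 0 0;0.003 -0.0008 0.01 0 0 0;0.003 -0.0008 0.015 0 0 0;0 0 0.025 0 0 0;0 0 0.035 0 0 0;0 0 0.04 0 0 0;0 0 0.03 0 0 0;0 0 0 0 0 0' && python3 - <<'E'
from h import *
f=grab('side','s6.png'); g=grab('scene'); a=cv2.resize(f['image'][90:210,310:410,::-1],(400,480)); b=cv2.resize(g['image'][90:210,235:335,::-1],(400,480))
cv2.imwrite('pics/s6c.png',np.hstack([a,b]))
s=r.get_state();print(s['joint_positions'],s['tool_rot'],s['tool_pos'],s['ft_force'],s['torque'])
E
```

```text
clock: 9.45
tool_pos: [0.5604, -0.1497, 0.3193]
tool_rot: [-180.0, -22.6, -14.7]
ft_force: [0.8, 1.6, -2.3]
width: 0.0107
gripper_force: 58.8
[  1.11198051   1.94351717   9.94886449 113.325784     1.56402054
  42.85115676 -94.57543211] [179.95601281 -21.96297807 -14.6163485 ] [ 0.55706    -0.14879784  0.3130057 ] [-1.65677685  0.39365143 -3.69451569] [ 0.20267443  0.97309775 -0.00781479]
```

View pics/s6c.png

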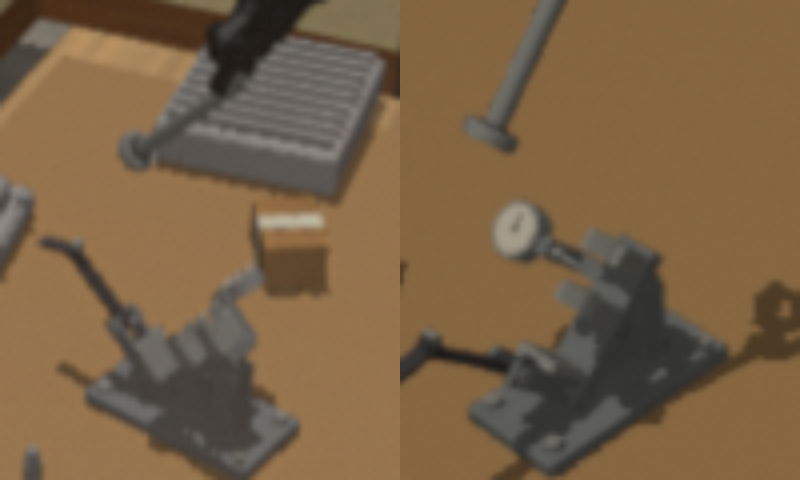

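The spindle is out and held, and the finger stays up: the bar is at (85,270) in the left half. Next: turn the spindle upright and carry it over, keeping it high.

```bash
python3 -m creep '0 0.005 0.008 1.9 7.26 0;0 0.01 0.008 1.9 7.26 0;0 0.01 0.008 1.9 7.26 0;0 0.01 0.008 1.9 7.26 0;0 0.01 0.008 1.9 7.26 0;0 0.01 0.008 1.9 7.26 0;0 0.025 0 0 0 4;0 0.025 0 0 0 4;0 0.03 0 0 0 4;0 0.03 0 0 0 4' && python3 -m creep '0 0.03 0 0 0 4;0 0.03 0 0 0 4;0 0.03 0 0 0 4;0 0.03 0 0 0 4;0 0.03 0 0 0 4;0 0.03 0 0 0 0;0 0.03 0 0 0 0;0 0.01 0 0 0 0;0 0 0 0 0 0;0 0 0 0 0 0' && python3 - <<'E'
from h import *
s=r.get_state();print(s['joint_positions'],s['tool_rot'],s['tool_pos'])
t=s['tool_pos']*1000
for n in('scene','side'):
    f=grab(n,n+'7.png'); W=cloud(f)*1000; P=W.reshape(-1,3)
    P=P[(np.hypot(P[:,0]-t[0],P[:,1]-t[1])<60)&(P[:,2]>t[2]-125)&(P[:,2]<t[2]-18)]
    print(n,len(P),P[:,2].min())
    S=P[P[:,2]>t[2]-85]
    for lo in range(-120,-25,15):
        q=P[(P[:,2]-t[2]>lo)&(P[:,2]-t[2]<lo+15)]
        if len(q): print(lo,len(q),np.median(q,0).round(1))
E
```

```text
clock: 10.55
tool_pos: [0.5572, 0.0172, 0.3578]
tool_rot: [180.0, 23.3, 1.5]
ft_force: [0.3, -0.4, -2.9]
width: 0.0109
gripper_force: 59.0
clock: 11.55
tool_pos: [0.5575, 0.2348, 0.3591]
tool_rot: [179.9, 23.2, 21.3]
ft_force: [1.0, 0.2, -2.3]
width: 0.0107
gripper_force: 59.0
[-23.85771513  31.51925811  -2.26963575  68.43863417  -0.59250536
 103.21700116 -94.7437247 ] [179.89235838  23.2210866   21.28728877] [0.55753762 0.23484206 0.35914006]
scene 362 251.96984664105187
-120 6 [579.7 239.4 253.7]
-105 143 [573.9 240.6 262.9]
-90 37 [570.9 239.8 276.4]
-75 40 [571.  239.6 291.7]
-60 46 [571.1 239.1 306.5]
-45 48 [571.1 239.4 320.9]
-30 42 [570.8 239.4 335.7]
side 211 254.33890703777996
-105 93 [562.  245.6 265.2]
-90 24 [563.1 242.3 275.9]
-75 23 [562.6 243.3 290.8]
-60 21 [562.6 242.4 306.5]
-45 29 [562.7 243.3 321.3]
-30 21 [563.4 241.9 335.5]
```

Upright to within 0.5°, axis at (0.565, 0.236) and foot at z ≈ 0.254. That is about 110 mm from spindle2 and over the plate. Lowering to just above it.

```bash
python3 -m creep '0 -0.006 -0.03 0 0 0;0 -0.006 -0.04 0 0 0;0 0 -0.04 0 0 0;0 0 -0.04 0 0 0;0 0 -0.03 0 0 0;0 0 -0.02 0 0 0;0 0 -0.012 0 0 0;0 0 0 0 0 0;0 0 0 0 0 0;0 0 0 0 0 0' && python3 - <<'E'
from h import *
s=r.get_state();print(s['joint_positions'],s['tool_rot'],s['tool_pos'],s['ft_force'])
t=s['tool_pos']*1000
for n in('scene','side'):
    f=grab(n,n+'8.png'); P=(cloud(f)*1000).reshape(-1,3)
    P=P[(np.hypot(P[:,0]-t[0]-7,P[:,1]-t[1]-3)<30)&(P[:,2]>34)&(P[:,2]<t[2]-18)]
    for lo in range(34,115,10):
        q=P[(P[:,2]>lo)&(P[:,2]<lo+10)]
        if len(q): print(n,lo,len(q),np.median(q,0).round(1))
g=r.grab_frame('scene')
cv2.imwrite('pics/p8.png',cv2.resize(g['image'][110:270,330:460,::-1],None,fx=3.7,fy=3.7))
E
```

```text
clock: 12.65
tool_pos: [0.5582, 0.2246, 0.1499]
tool_rot: [-180.0, 23.0, 21.4]
ft_force: [0.0, 1.3, -3.0]
width: 0.0105
gripper_force: 59.0
[-22.78209605  39.48689308  -2.59304656  82.23317804   0.19406704
  81.2208844  -93.79334333] [-179.99461268   22.95476073   21.39422714] [0.5581922  0.22461231 0.14990309] [ 0.04094607  1.34754076 -2.98573586]
scene 44 59 [577.4 229.7  51.8]
scene 54 61 [571.7 231.1  55.9]
scene 64 18 [571.3 228.6  68. ]
scene 74 18 [571.6 228.6  78.9]
scene 84 18 [570.8 230.2  88. ]
scene 94 18 [571.  229.4  98.7]
scene 104 22 [570.9 229.6 109.5]
scene 114 18 [571.4 229.6 119.6]
side 34 18 [560.4 242.4  35. ]
side 44 26 [559.7 239.2  50.3]
side 54 59 [562.6 232.8  57. ]
side 64 11 [564.9 234.   68.9]
side 74 11 [563.7 233.1  78.2]
side 84 12 [563.4 233.4  89.3]
side 94 12 [564.3 233.7  98.8]
side 104 12 [563.1 231.8 109.1]
side 114 12 [562.8 232.6 120.1]
```

View pics/p8.png

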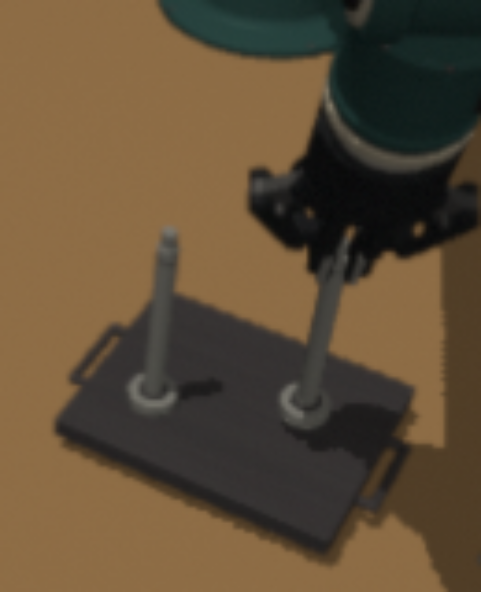

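The crop shows the spindle hanging over the plate at flange (303,403), with spindle2 at (152,390). There's ample clearance, and the foot is still about 15 mm above the plate.

```bash
python3 -m creep '0 0 -0.005 0 0 0;0 0 -0.004 0 0 0;0 0 -0.002 0 0 0;0 0 -0.001 0 0 0;0 0 0 0 0 0;0 0 0 0 0 0' && python3 -m creep '0 0 -0.0007 0 0 0;0 0 -0.0007 0 0 0;0 0 0 0 0 0;0 0 0 0 0 0'
```

```text
clock: 13.4
tool_pos: [0.5572, 0.2244, 0.1363]
tool_rot: [180.0, 23.1, 21.4]
ft_force: [-0.0, -0.1, -2.3]
width: 0.0106
gripper_force: 59.0
clock: 13.8
tool_pos: [0.5573, 0.2244, 0.1352]
tool_rot: [-180.0, 23.1, 21.4]
ft_force: [0.2, -0.9, -0.5]
width: 0.0105
gripper_force: 59.3
```

```bash
python3 -m creep '0 0 -0.0006 0 0 0;0 0 0 0 0 0;0 0 0 0 0 0' && python3 -m creep '0 0 -0.0005 0 0 0;0 0 0 0 0 0;0 0 0 0 0 0'
```

```text
clock: 14.1
tool_pos: [0.5574, 0.2245, 0.1352]
tool_rot: [180.0, 23.1, 21.4]
ft_force: [0.4, -0.2, 4.5]
width: 0.0108
gripper_force: 59.7
clock: 14.4
tool_pos: [0.5575, 0.2245, 0.1351]
tool_rot: [-180.0, 23.1, 21.4]
ft_force: [0.4, -0.7, 7.8]
width: 0.0104
gripper_force: 60.1
```

The foot is on the plate. I'll ease the grip, then open slowly.

```bash
python3 -m creep '0 0 0 0 0 0;0 0 0 0 0 0;0 0 0 0 0 0' 0 20 && python3 -m creep '0 0 0 0 0 0;0 0 0 0 0 0;0 0 0 0 0 0' 17 && python3 -m creep '0 0 0 0 0 0;0 0 0 0 0 0;0 0 0 0 0 0;0 0 0 0 0 0' 50 && python3 - <<'E'
from h import *
s=r.get_state(); t=s['tool_pos']*1000
f=grab('wrist','w9.png'); P=(cloud(f)*1000).reshape(-1,3)
g=grab('side'); Q=(cloud(g)*1000).reshape(-1,3)
for n,P in(('wrist',P),('side',Q)):
  for lo in range(60,180,20):
    q=P[(np.hypot(P[:,0]-564,P[:,1]-227)<20)&(P[:,2]>lo)&(P[:,2]<lo+15)]
    if len(q): print(n,lo,len(q),np.median(q,0).round(1))
E
```

```text
clock: 14.7
tool_pos: [0.5575, 0.2245, 0.1351]
tool_rot: [180.0, 23.1, 21.4]
ft_force: [-0.7, -0.1, 7.5]
width: 0.0103
gripper_force: 60.1
clock: 15.0
tool_pos: [0.557, 0.2243, 0.1333]
tool_rot: [180.0, 23.2, 21.4]
ft_force: [0.6, -0.4, 0.2]
width: 0.0142
gripper_force: 0.2
clock: 15.4
tool_pos: [0.5571, 0.2244, 0.1337]
tool_rot: [-180.0, 23.1, 21.4]
ft_force: [-0.5, 0.5, 0.5]
width: 0.0427
gripper_force: 0.0
wrist 60 169 [568.7 227.8  67.7]
wrist 80 204 [568.6 227.3  87.8]
wrist 100 264 [568.5 227.7 107.8]
wrist 120 344 [568.5 227.7 128. ]
wrist 140 449 [568.6 227.6 148. ]
wrist 160 615 [567.1 227.3 167.2]
side 60 18 [561.3 232.9  68.5]
side 80 15 [562.5 232.7  87.2]
side 100 20 [562.8 233.1 108.9]
side 120 15 [563.4 232.5 127.5]
side 140 4 [559.3 228.8 147.6]
side 160 20 [564.  230.6 167.5]
```

View pics/w9.png

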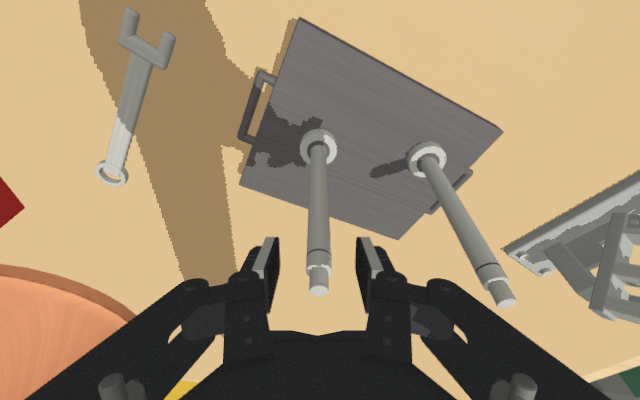

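The spindle stands vertically at (318,150)–(318,290) between the open pads, with spindle2 well to the right. Retracting along the tool axis.

```bash
python3 -m creep '0.0036 0.0014 0.0092 0 0 0;0.0073 0.0028 0.0184 0 0 0;0.011 0.0043 0.0276 0 0 0;0.011 0.0043 0.0276 0 0 0;0.011 0.0043 0.0276 0 0 0;0 0 0.03 -2 -5 0;0 0 0.02 -2 -5 0;0 0 0 0 0 0;0 0 0 0 0 0;0 0 0 0 0 0' && python3 - <<'E'
from h import *
g=grab('scene'); f=grab('side')
a=cv2.resize(g['image'][110:270,240:450,::-1],(788,600))
cv2.imwrite('pics/end.png',a)
for n,F in(('scene',g),('side',f)):
  P=(cloud(F)*1000).reshape(-1,3)
  for lo in range(60,180,25):
    q=P[(np.hypot(P[:,0]-564,P[:,1]-227)<20)&(P[:,2]>lo)&(P[:,2]<lo+15)]
    if len(q): print(n,lo,len(q),np.median(q,0).round(1))
s=r.get_state();print(s['joint_positions'],s['tool_pos'],s['ft_force'])
E
```

```text
clock: 16.5
tool_pos: [0.6011, 0.2406, 0.2932]
tool_rot: [172.4, 15.2, 18.8]
ft_force: [-0.4, 0.6, -0.9]
width: 0.0429
gripper_force: 0.0
scene 60 26 [570.4 229.2  67.9]
scene 85 27 [570.8 229.   92.7]
scene 110 31 [570.7 229.  117.8]
scene 135 29 [570.2 228.9 143.1]
scene 160 36 [568.9 228.3 166.8]
side 60 17 [561.7 234.1  67.6]
side 85 16 [562.8 232.4  92.1]
side 110 16 [564.7 232.5 116.5]
side 135 21 [563.9 233.  143. ]
side 160 24 [564.1 231.3 168.2]
[-27.3133237   32.96644455  -0.31794515  72.84038335   5.42861032
  90.4261863  -98.50093831] [0.60115959 0.24042892 0.29258798] [-0.21070793 -0.06683671 -0.50282601]
```

View pics/end.png

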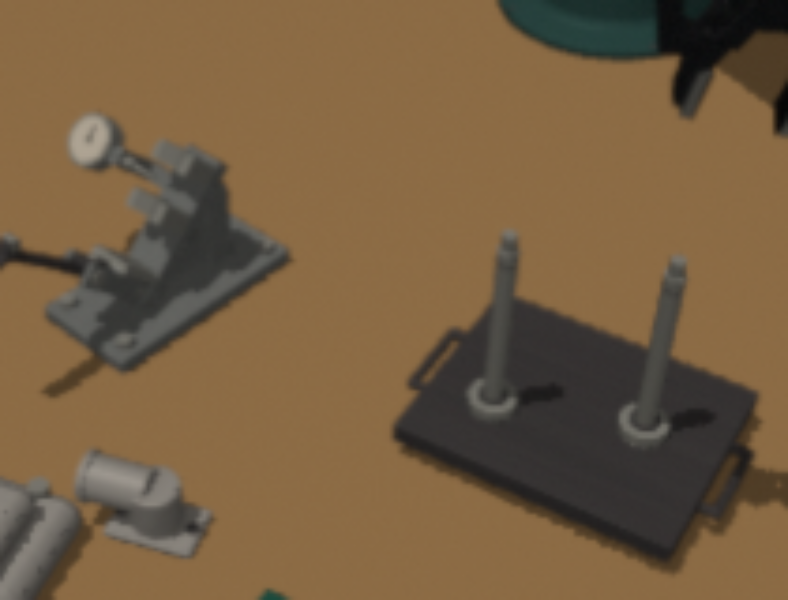

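The final view shows both spindles upright on the plate at (645,420) and (493,397). The finger is up at (40,258), the gauge is empty, and the gripper is clear of everything. Handing in.

```bash
python3 -c "
from cell import r
print(r.finish_job())"
```

```text
the job is handed in; nothing more can be done
None
```

The job is handed in: the finger was lifted first and stays up, and the spindle stands upright by itself wholly on the plate, about 100 mm clear of the other spindle; I saw nothing else disturbed, though the grip slid off the tab as the finger went over.

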